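# Put the glazed bird away in the roll-top ware box

## Robot

A 6-joint arm with a two-finger parallel gripper is mounted at the origin on the work surface; the furniture and walls round the work are solid. World frame = base frame: x ahead of the robot, y to its left, z up, the work surface at z = 0. Lengths are in m, angles in degrees, forces in N, time in s.
With the tool pointing down it reaches from about 0.275 to 0.775 m from the base axis. Payload 14.6 kg.
Tool frame: the origin (TCP) lies at the very end of the fingers, on their centre line; the grasp point (between the pads) lies 19 mm behind it; z points along the fingers, y is the line along which they close (so a half turn about z gives the same grasp; the last joint's range is limited). The gripper opens to 85 mm and grips with 20 to 120 N. Pads are 22 mm wide; open, the fingers measure 114 mm over their backs; the gripper's body (76 mm by 85 mm) begins 54 mm behind the grasp point. The pads swing forward as they close: fully open they stand 13 mm farther back than shut.
Start: joints at [-83.497, 15.075, -2.767, 72.158, 0, 81.102], TCP at [0.139, -0.506, 0.231] pointing down, gripper open.
Joint ranges: [-151.79, 151.79], [-50.71, 97.33], [-67.44, 78.34], [-121.81, 120.89], [-77.56, 73.72], [-180, 180]. Speed limits (degrees/s): [108.29, 108.29, 147.25, 159.86, 180, 180].

## Interface

Orientations are given as a 3x3 rotation matrix whose columns are the frame's x, y, z axes.
In Python, from workcell import * gives the robot as it stands. The module is installed in compiled form; this text tells all that it offers.
- The arm moves only by the tool step_arm, never from a script. Its argument "rows" is one flat list of numbers, 7 for each row, row after row: the finger opening in cm, from 0 to 8.54, then the shift along the tool's x, y, z in cm, then the turn, a rotation vector about the tool's x, y, z in degrees. A call has 1 to 8 rows; each row shifts and turns the commanded pose from where the row before left it, along the tool's axes as they then stand; what a row does not reach is not made up. A row lasts 1/10 s, in which the tool goes at most 50 mm and 8.59 degrees, less where a joint would pass 70% of its speed; a pose out of reach is approached as far as the arm can. A call with a gripper value outside its range is refused whole. The fingers move at their own pace and stop on an object; the grip force is fixed at half the most. Time passes only in rows, so rows that do not move let the fingers close. It gives the time, the measured TCP pose, the force, the opening and the grip force at its end, in the units of the state.
- get_state(): the state, without advancing time (a new reading comes with each control period).
- capture(name): name is "scene" or "top" or "wrist"; returns a dict with "frame" (420x560x3 uint8, red, green, blue), "fovy" (degrees; the focal length in pixels is half the picture's height over the tangent of half this angle, whatever the lens; pixels are square), "cx", "cy" (the principal point, pixels), "extrinsics" (4x4, takes a point from world to camera coordinates). Camera axes: x right, y down, z forward; pixel columns grow to the right and rows downward; lengths in m; the calibration is good to about 2 mm. A picture is of the moment at which its call begins. There is no depth.
- sign_off(): hands the job in; it is judged then, once.
Trained networks look in the newest picture that a camera, given by its name, has taken for a name from the list of things; names that differ only in an ending like _2 or _b are one class to them, and where a whole thing is asked for, a point or a joint stands for the part that bears it (a point fixed in the world has none). Each returns a list of dicts, best first, with "confidence" (0 to 1); they miss things now and then, are a little off and sometimes report something else, mostly with a low value. They report only what shows in the picture. A call takes as long as a camera call. They do not tell look-alikes from the thing itself.
- find_in(camera, name): "xyz" ([x, y, z] in m, in world coordinates, good to about 4 mm: the middle of the surface that is visible of it).
- cut_out(camera, name): "mask" (420x560 bool, what is visible of it).
The state is a dict: "t": time; "qpos": joint angles; "dq": joint speeds; "joint_efforts": joint torques, N m; "ee_pos": TCP position; "ee_rot": TCP orientation; "wrist_force": force on the tool from outside, world axes, zero at the start; "ft_torque": the same for the moment, N m; "grip_width": finger opening in m; "gripper_force": force on a finger pad.
Only numpy, scipy, OpenCV 4.12 (cv2) and the standard library are available. Lean on these libraries where they do the work, as an engineer would, in place of code of your own. Each camera call takes 0.05 s, during which the arm holds its last target. There are 200 camera calls.

## Task

Plaster dust must not settle on the glaze, so put the yellow bird that stands on the tub away: roll the wooden roll-top box fully open by the dark bar on its curtain, set the bird down gently and upright on the free floor in front of the clay rose, and let go of it. Then roll the curtain fully shut, leaving the rose and the other loose pieces where they are.

Things in the scene. Friction and masses are not known exactly. Their poses are not given: they have to be found in the camera images.
- curtain (a joint): Roll-top curtain of wooden slats led by a pull rail, guided in grooves of one radius in the box's side walls. Value = angle in rad that it has rolled up and back about the grooves' centre line: 0 fully shut (rail on the front board), 0.86 fully open, both hard stops. Starts shut or up to 0.15 ajar, stays where it is left; 2 to 3 N along the track at the bar moves it.
- store: Pale wooden roll-top box fixed on the table, 392 deep, 128 wide, 144 mm high. Origin in its underside; x from its front (-174 mm; faces about world +y; board 67 mm high) to its back (+218), y across, z up. The grooves' centre line runs along y at x 0, z -105 mm (below the table). Inner walls at y +-52 mm; cork floor 12 mm above the table, from x -163 to +90 mm.
- pull_bar (a point): Middle of the dark round bar handle (9 mm thick, 52 mm free length along the box's y) on two posts of the pull rail, 276 mm from the centre line, 31 mm clear of the rail. With a = 0.700 - joint value, its place in the box is x = -276 sin a, z = -105 + 276 cos a mm, and the rail's outward normal leans by a from vertical towards the box's front. Axes: the box's when shut, turning with the curtain.
- bay (a point): Point on the cork floor, 12 mm above the table, in the free space before the rose: box x -88, y 0 mm; axes as the box's. With the curtain fully open the box is open above between the front board and box x +26 mm (rail's edge, 137 mm high; side walls there up to 144 mm high). The shut curtain clears a standing bird whose parts all lie behind box x -140 mm.
- yellow_bird: Loose glazed yellow bird, 70 to 140 g, 61 mm tall, on the pink lid (114 mm wide, 98 mm above the table) of the tub on the dark table, ahead and right of the robot. Origin under its middle, z up; x across its body (51 mm wide; widest, with nearly upright sides, 18 to 32 mm above its foot: grip here), y lengthwise (head at -29, tail at +36 mm). Stands on a small foot, 24 x 31 mm.
- clay_rose: Loose white clay rose, 64 mm across, 31 mm tall, lying in the back half of the box, centre about box x +46 mm, hidden until the curtain is open. Origin under its middle. Stays where it is.
- fish_b: Loose white unglazed fish, 63 x 104 x 77 mm, origin under its middle, on the brown table at the robot's left. Stays where it is.
- blank_a: Loose small oval plaster blank, 47 x 68 x 14 mm, origin under its middle, on the dark table. Stays where it is.
- paint_jar_9: Loose paint jar with a white lid, 42 mm wide, 79 mm tall, origin under its middle, near the seam of the tables. Stays where it is.
Not all that is in view belongs to the job. What is shaped like the yellow_bird but green or purple is not meant.

How it is judged:
By the outcome, as a careful person would: the job done as asked, in the order asked, and still so for the second after the job is handed in, with the robot touching nothing.
It also fails if it takes over 72 s, if anything falls off the work surface, if the arm or the gripper's body presses on something with over 40 N, if the wrist force passes 120 N, or if a joint passes its speed limit or range.

## Working session

There is one attempt and no reset: what is moved stays moved. The work goes in short steps, Python scripts to look and compute and a tool call to move; the robot and the scene stay as the last step left them, time stands still between calls to the robot, and variables do not carry over. Pictures are saved under pics/ and viewed, at most 11 in all, crops included, and the job is handed in when it is done.

Besides the shell and the picture viewer there is one more tool, called after "Emit:" as name(argument=value, ...) on one line, values as JSON. step_arm: Moves the arm, as the interface text tells. Its arguments: {"type":"object","properties":{"rows":{"type":"array"}},"required":["rows"]}

```bash
mkdir -p pics
cat > h.py <<'E'
from workcell import *
import numpy as np, cv2
np.set_printoptions(precision=4,suppress=True)
def shot(n,f=None):
    c=capture(n)
    if f: cv2.imwrite('pics/'+f+'.png',cv2.cvtColor(c['frame'],cv2.COLOR_RGB2BGR))
    return c
def foc(c): return 210/np.tan(np.radians(c['fovy']/2))
def proj(c,P):
    P=np.atleast_2d(P);E=c['extrinsics'];q=P@E[:3,:3].T+E[:3,3];f=foc(c)
    return np.c_[c['cx']+f*q[:,0]/q[:,2],c['cy']+f*q[:,1]/q[:,2]]
def onz(c,uv,z):
    uv=np.atleast_2d(uv);E=c['extrinsics'];f=foc(c)
    d=np.c_[(uv[:,0]-c['cx'])/f,(uv[:,1]-c['cy'])/f,np.ones(len(uv))]@E[:3,:3]
    o=-E[:3,:3].T@E[:3,3];s=(z-o[2])/d[:,2];return o+d*s[:,None]
E
python3 - <<'E'
from h import *
s=get_state();print(s['t'],s['ee_pos'],s['ee_rot'],s['grip_width'])
for n in['scene','top']:
    c=shot(n,n+'0')
    print(n,-c['extrinsics'][:3,:3].T@c['extrinsics'][:3,3])
    for k in['store','pull_bar','yellow_bird','fish_b','blank_a','paint_jar_9']:
        print(k,[(np.round(d['xyz'],3),round(d['confidence'],2)) for d in find_in(n,k)])
a=cv2.imread('pics/scene0.png');b=cv2.imread('pics/top0.png')
E
```

```text
0.0 [ 0.1394 -0.5059  0.2308] [[ 0.9641  0.2656 -0.0001]
 [ 0.2656 -0.9641  0.001 ]
 [ 0.0002 -0.001  -1.    ]] 0.08548640263818755
scene [0.5459 0.7077 1.3229]
store [(array([0.531, 0.194, 0.123]), 0.57)]
pull_bar [(array([0.528, 0.216, 0.125]), 0.69)]
yellow_bird [(array([ 0.339, -0.126,  0.035]), 0.73), (array([ 0.507, -0.432,  0.031]), 0.69), (array([ 0.421, -0.319,  0.132]), 0.43)]
fish_b [(array([0.349, 0.34 , 0.046]), 0.68)]
blank_a [(array([0.53 , 0.194, 0.124]), 0.32)]
paint_jar_9 [(array([ 0.434, -0.056,  0.068]), 0.75)]
top [ 0.3929 -0.0385  1.312 ]
store [(array([0.523, 0.116, 0.121]), 0.84)]
pull_bar [(array([0.527, 0.19 , 0.128]), 0.87), (array([0.524, 0.116, 0.121]), 0.36)]
yellow_bird [(array([ 0.505, -0.445,  0.036]), 0.79), (array([ 0.341, -0.147,  0.035]), 0.72), (array([ 0.413, -0.324,  0.136]), 0.62), (array([0.339, 0.326, 0.045]), 0.19)]
fish_b [(array([0.338, 0.325, 0.045]), 0.94)]
blank_a [(array([ 0.573, -0.353,  0.011]), 0.76)]
paint_jar_9 []
```

View pics/scene0.png

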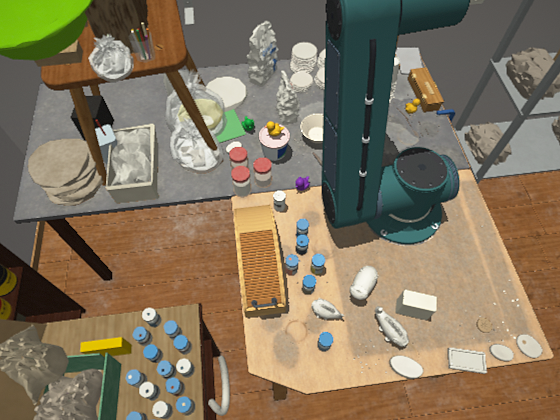

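View pics/top0.png

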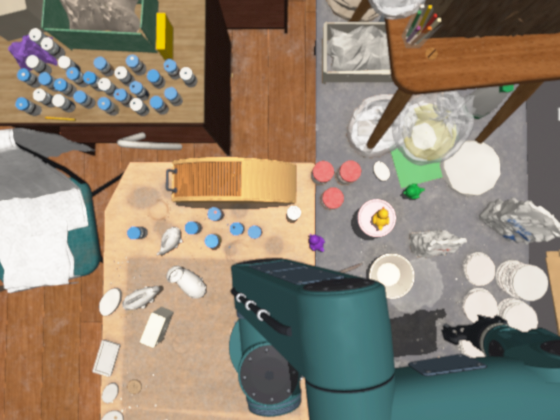

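Scene: box at pixels (235-285, 205-315), the yellow bird on the tub at (273,130). Top: box (165-297, 158-208) with its bar at left (171,180), and the yellow bird at (381,217). Next I'll zoom in on both.

Run:
```python
import cv2,numpy as np
t=cv2.imread('pics/top0.png');s=cv2.imread('pics/scene0.png')
r=lambda a,k:cv2.resize(a,None,fx=k,fy=k,interpolation=cv2.INTER_CUBIC)
o=np.zeros((600,800,3),np.uint8)
a=r(t[150:215,155:305],5);o[:325,:750]=a      # top box
b=r(t[195:240,350:405],6);o[330:600,:330]=b   # top bird
c=r(s[245:325,225:300],3.375);o[330:600,340:340+c.shape[1]]=c[:270]
d=r(s[110:160,250:295],4.4);o[330:330+220,600:600+198]=d
cv2.imwrite('pics/z0.png',o)
```

```text
(no output)
```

View pics/z0.png

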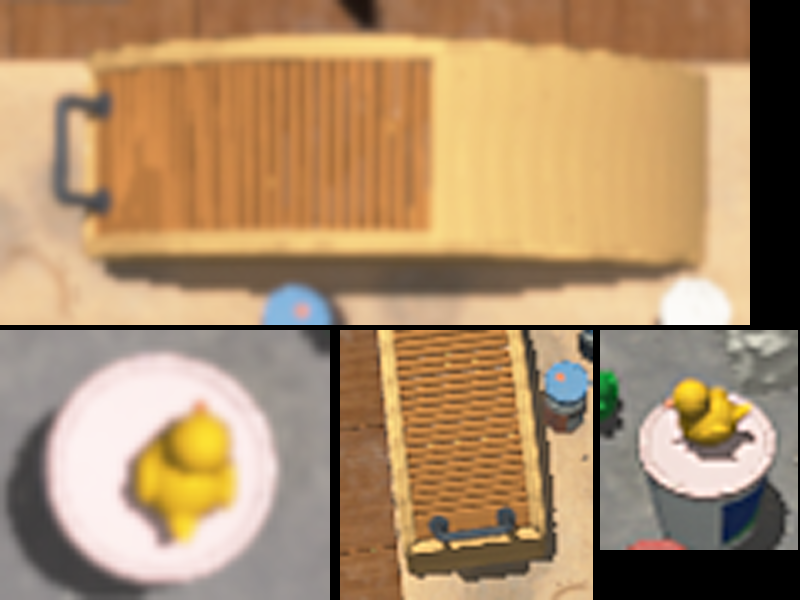

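Top crop: the bar runs along the left end of the box with its middle at about (168,180), and the curtain is nearly shut. The bird sits right of centre on the lid with its head up-image (+x), beak at about (383,208) and tail at (380,230). I'll fit the box pose to the masks.

```bash
cat > fit.py <<'E'
from h import *
from scipy.optimize import minimize
xs=np.linspace(-.174,.218,30);zs=np.sqrt(.249**2-xs**2)-.105
pts=np.array([[x,y,z] for y in(-.064,.064) for x,zz in zip(xs,zs) for z in(0,zz)])
def W(p,P):
    P=np.atleast_2d(P);c,s=np.cos(p[2]),np.sin(p[2]);return np.c_[p[0]+c*P[:,0]-s*P[:,1],p[1]+s*P[:,0]+c*P[:,1],P[:,2]]
def barp(j): a=.7-j;return np.array([-.276*np.sin(a),0,-.105+.276*np.cos(a)])
if __name__=='__main__':
    C={}
    for n in('scene','top'):
        c=shot(n);m=cut_out(n,'store')[0]['mask'].astype(np.uint8)
        b=cut_out(n,'pull_bar');print(n,m.sum(),[(d['confidence'],d['mask'].sum()) for d in b])
        m=cv2.morphologyEx(m,cv2.MORPH_OPEN,np.ones((7,7)));C[n]=(c,m)
    def render(c,p):
        uv=proj(c,W(p,pts));h=cv2.convexHull((uv*16).round().astype(np.int32))
        im=np.zeros((420,560),np.uint8);cv2.fillConvexPoly(im,h,255,cv2.LINE_AA,4);return im/255.
    def cost(p,ns=('scene','top')): return sum(np.abs(render(C[n][0],p)-C[n][1]).sum()/C[n][1].sum() for n in ns)
    for ns in(('top',),('scene',),('top','scene')):
        best=min((minimize(cost,[.527,.09+d,-np.pi/2+y],args=(ns,),method='Nelder-Mead',options=dict(initial_simplex=np.array([[.527,.09+d,-np.pi/2+y],[.54,.09+d,-np.pi/2+y],[.527,.075+d,-np.pi/2+y],[.527,.09+d,-np.pi/2+.06+y]]))) for d in(-.02,0,.02) for y in(-.04,.04)),key=lambda r:r.fun)
        print(ns,best.x,np.degrees(best.x[2]),best.fun)
    p=best.x;np.save('box.npy',p)
    for j in(0,.05,.1,.15): print(j,W(p,barp(j)),proj(C['top'][0],W(p,barp(j))),proj(C['scene'][0],W(p,barp(j))))
E
python3 fit.py
```

```text
scene 4692 [(0.59, np.int64(2514))]
top 5751 [(0.84, np.int64(2496))]
('top',) [ 0.5314  0.1381 -1.569 ] -89.8946215033023 0.033093993647626864
('scene',) [ 0.53    0.145  -1.5721] -90.07392922769843 0.03532597986810718
('top', 'scene') [ 0.5303  0.1415 -1.5671] -89.7886354325241 0.08598698909540523
0 [[0.5297 0.3193 0.1061]] [[166.6905 179.5238]] [[263.933  304.4376]]
0.05 [[0.5297 0.3086 0.1147]] [[169.3901 179.1965]] [[263.3972 299.9567]]
0.1 [[0.5298 0.2974 0.1228]] [[172.3183 178.8852]] [[262.847  295.3855]]
0.15 [[0.5298 0.2858 0.1303]] [[175.4685 178.5916]] [[262.2848 290.7426]]
```

Emit:
step_arm(rows=[4, 0, 0, -3.5, 0, 0, 7.7, 4, 0, 0, -3.5, 0, 0, 7.7, 4, 2, -4.2, 0, 0, 0, 0, 4, 2, -4.2, 0, 0, 0, 0, 4, 2, -4.2, 0, 0, 0, 0, 4, 2, -4.2, 0, 0, 0, 0, 4, 2, -4.2, 0, 0, 0, 0, 4, 2, -4.2, 0, 0, 0, 0])

```text
t: 1.8
ee_pos: [0.2597, -0.2524, 0.3014]
ee_rot: [[1.0, -0.001, 0.0], [-0.001, -1.0, -0.0], [0.0, 0.0, -1.0]]
wrist_force: [0.3, -0.4, -0.4]
grip_width: 0.0404
gripper_force: 0.0
```

Emit:
step_arm(rows=[4, 2, -4.2, 0, 0, 0, 0, 4, 2, -4.2, 0, 0, 0, 0, 4, 2, -4.2, 0, 0, 0, 0, 4, 2, -4.2, 0, 0, 0, 0, 4, 2, -4.2, 0, 0, 0, 0, 4, 2, -4.2, 0, 0, 0, 0, 4, 2, -4.2, 0, 0, 0, 0, 4, 2, -4.2, 0, 0, 0, 0])

```text
t: 2.6
ee_pos: [0.4186, 0.0809, 0.3015]
ee_rot: [[1.0, 0.0, 0.001], [0.0, -1.0, -0.0], [0.001, 0.0, -1.0]]
wrist_force: [1.1, -1.8, -0.1]
grip_width: 0.0398
gripper_force: 0.0
```

Emit:
step_arm(rows=[4, 2.2, -4.4, 0, 0, 0, 0, 4, 2.2, -4.4, 0, 0, 0, 0, 4, 2.2, -4.4, 0, 0, 0, 0, 4, 2.2, -4.4, 0, 0, 0, 0, 4, 2.3, -4.8, 0, 0, 0, 0, 4, 0, 0, 3, 0, 0, 0])

```text
t: 3.2
ee_pos: [0.5277, 0.195, 0.2814]
ee_rot: [[0.986, 0.164, -0.009], [0.164, -0.983, 0.088], [0.005, -0.088, -0.996]]
wrist_force: [-0.2, 0.0, -1.3]
grip_width: 0.0398
gripper_force: 0.0
```

Run:
```python
from h import *
from fit import *
p=np.load('box.npy');s=get_state();print(s['ee_pos'])
c=shot('wrist','w1');print(proj(c,W(p,[barp(0),barp(.03),barp(.06),barp(0)+[0,.026,0],barp(0)-[0,.026,0]])),-c['extrinsics'][:3,:3].T@c['extrinsics'][:3,3],find_in('wrist','pull_bar')[:1])
```

```text
[0.5277 0.195  0.2814]
[[175.0691 169.8476]
 [179.1988 171.633 ]
 [183.6924 173.4779]
 [177.0396 144.1053]
 [173.1807 194.5174]] [0.5936 0.1942 0.4238] []
```

View pics/w1.png

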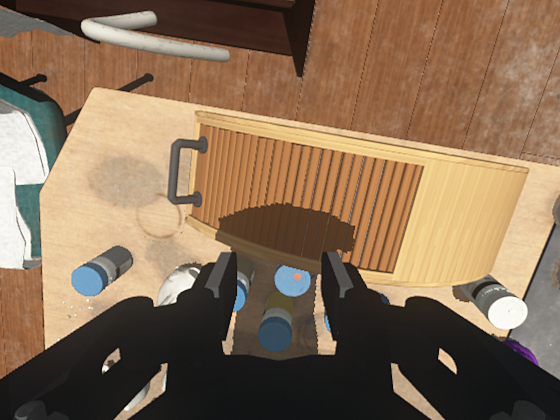

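The wrist image shows the bar's middle at (173,172). The model predicts (175,170) for j=0, so the box fit is good and the curtain is shut. The arm fell short of its target, so I'll check the joints.

Run:
```python
from h import *
s=get_state();print(np.array(s['qpos']),np.array(s['dq']),s['ee_rot'],s['ee_pos'])
```

```text
[  9.2803  17.7108   7.8343  80.4753   4.9985 179.9445] [-0.9224 -1.9779  3.4739  4.8241 -0.1398 -0.0491] [[ 0.9867  0.1611 -0.0201]
 [ 0.1622 -0.9831  0.085 ]
 [-0.0061 -0.0871 -0.9962]] [0.5229 0.1929 0.2764]
```

Emit:
step_arm(rows=[4, 0, 0, 0, 0, 0, 0])

```text
t: 3.4
ee_pos: [0.5232, 0.1924, 0.2795]
ee_rot: [[0.987, 0.16, -0.017], [0.161, -0.983, 0.086], [-0.003, -0.087, -0.996]]
wrist_force: [-0.3, -0.5, 1.0]
grip_width: 0.0398
gripper_force: 0.0
```

Emit:
step_arm(rows=[4, 0, 0, -2, -5, 0, 0, 4, 0, 0, 0, 0, 0, -8.5, 4, 0, 0, 0, 0, 0, -8.5, 4, 0, 0, 0, 0, 0, -8.5, 4, 0, 0, 0, 0, 0, -8.5, 4, 0, 0, 0, 0, 0, -8.5, 4, 0, 0, 0, 0, 0, -8.5, 4, 0, 0, 0, 0, 0, -8.5])

```text
t: 4.2
ee_pos: [0.526, 0.1794, 0.3009]
ee_rot: [[0.341, 0.94, -0.001], [0.94, -0.341, 0.008], [0.007, -0.004, -1.0]]
wrist_force: [-0.3, -0.5, -0.6]
grip_width: 0.0401
gripper_force: 0.0
```

Emit:
step_arm(rows=[4, 0, 0, 0, 0, 0, -8.5, 4, 0, 0, 0, 0, 0, -8.5, 4, 0, 0, 0, 0, 0, -8.5, 4, 0, 0, 0, 0, 0, -8.5, 4, 0, 0, 0, 0, 0, -8.5, 4, 0, 0, 0, 0, 0, -8.5, 4, 0, 0, 0, 0, 0, -8.5, 4, 0, 0, 0, 0, 0, -8.5])

```text
t: 5.0
ee_pos: [0.5259, 0.1794, 0.3009]
ee_rot: [[-0.744, 0.668, -0.001], [0.668, 0.744, 0.008], [0.006, 0.005, -1.0]]
wrist_force: [-0.1, 0.2, -0.6]
grip_width: 0.0401
gripper_force: 0.0
```

Emit:
step_arm(rows=[4, 0, 0, 0, 0, 0, -8.5, 4, 0, 0, 0, 0, 0, -8.5, 4, 0, 0, 0, 0, 0, -8.5, 4, 0, 0, 0, 0, 0, -8.5, 4, 0, 0, 0, 0, 0, 0])

```text
t: 5.5
ee_pos: [0.526, 0.1795, 0.3007]
ee_rot: [[-0.99, 0.141, -0.001], [0.141, 0.99, 0.008], [0.002, 0.008, -1.0]]
wrist_force: [0.3, 0.4, -0.1]
grip_width: 0.0399
gripper_force: 0.0
```

Emit:
step_arm(rows=[4, 0, 0, 0, 0, 0, -8.1, 3, 0, 4.5, 3, 0, 0, 0, 3, 0, 4.5, 3, 0, 0, 0, 3, -0.4, 4.6, 3, 0, 0, 0, 3, 0, 0, 0, 0, 0, 0])

```text
t: 6.0
ee_pos: [0.5284, 0.3086, 0.2146]
ee_rot: [[-1.0, 0.004, -0.007], [0.004, 1.0, 0.007], [0.007, 0.007, -1.0]]
wrist_force: [-0.3, -1.2, 0.2]
grip_width: 0.0301
gripper_force: 0.0
```

Run:
```python
from h import *
from fit import *
p=np.load('box.npy');s=get_state();print(s['ee_pos'],s['ee_rot'])
c=shot('wrist','w2');print(proj(c,W(p,[barp(0),barp(.03),barp(.06),barp(0)+[0,.026,0],barp(0)-[0,.026,0]])),-c['extrinsics'][:3,:3].T@c['extrinsics'][:3,3],find_in('wrist','pull_bar')[:1])
```

```text
[0.5284 0.3086 0.2146] [[-1.      0.0042 -0.0068]
 [ 0.0041  1.      0.0073]
 [ 0.0068  0.0073 -1.    ]]
[[290.0667 214.1942]
 [282.2433 215.9792]
 [273.9045 217.7705]
 [289.9812 244.4954]
 [290.1567 182.3007]] [0.4618 0.3086 0.3576] [{'xyz': [0.5266, 0.2036, 0.1304], 'confidence': 0.96}]
```

View pics/w2.png

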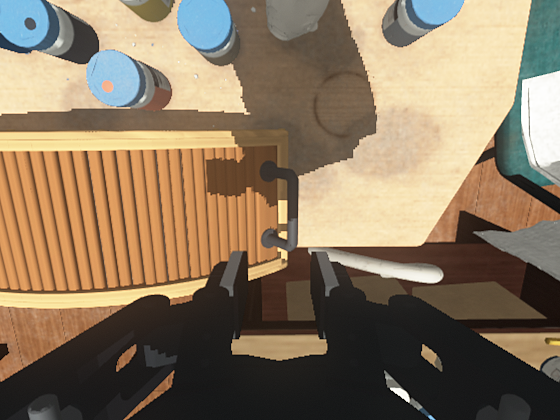

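The bar's middle is at (292,210), about 2-3 mm from the prediction. I'll straddle it at x .527, y .321.

Emit:
step_arm(rows=[2.5, 0.1, 1.2, 2, 0, 0, 0, 2.5, 0, 0, 3, 0, 0, 0, 2.5, 0, 0, 0, 0, 0, 0])

```text
t: 6.4
ee_pos: [0.5278, 0.3164, 0.1662]
ee_rot: [[-1.0, 0.005, -0.006], [0.005, 1.0, 0.007], [0.006, 0.007, -1.0]]
wrist_force: [-0.2, 0.1, 0.6]
grip_width: 0.0248
gripper_force: 0.0
```

Run:
```python
from h import *
np.save('box.npy',[.528,.143,-1.5685])
s=get_state();print(s['ee_pos'])
```

```text
[0.5278 0.3164 0.1662]
```

Emit:
step_arm(rows=[2.5, 0, 0.4, 4, 0, 0, 0, 2.5, 0, 0, 3, 0, 0, 0, 2.5, 0, 0, 0, 0, 0, 0, 1.6, 0, 0, 0, 0, 0, 0, 1.6, 0, 0, 0, 0, 0, 0])

```text
t: 6.9
ee_pos: [0.5298, 0.3226, 0.1003]
ee_rot: [[-1.0, 0.003, 0.0], [0.003, 1.0, 0.009], [-0.0, 0.009, -1.0]]
wrist_force: [-0.1, 0.2, -0.3]
grip_width: 0.0161
gripper_force: 0.0
```

Emit:
step_arm(rows=[1.6, 0.1, 0, 0.6, 0, 0, 0, 1.6, 0, -0.5, 0, 0, 0, 0, 1.6, 0, -1.1, -0.8, 0, 0, 0, 1.6, 0, -1.1, -0.8, 0, 0, 0, 1.6, 0, -1.2, -0.7, 0, 0, 0, 1.6, 0, -1.2, -0.7, 0, 0, 0, 1.6, 0, 0, 0, 0, 0, 0])

```text
t: 7.6
ee_pos: [0.5279, 0.2704, 0.1228]
ee_rot: [[-1.0, 0.003, -0.001], [0.003, 1.0, 0.009], [0.001, 0.009, -1.0]]
wrist_force: [-0.3, 0.2, 0.1]
grip_width: 0.0159
gripper_force: 0.0
```

Run:
```python
from h import *
s=get_state();print(s['ee_pos'],s['wrist_force'])
a=shot('wrist')['frame'];b=shot('scene')['frame']
b=cv2.resize(b[190:330,200:340],(420,420))
cv2.imwrite('pics/w3.png',cv2.resize(np.hstack([a,b])[:,:,::-1],(800,343)))
```

```text
[0.5279 0.2704 0.1228] [-0.3318  0.1594  0.147 ]
```

View pics/w3.png

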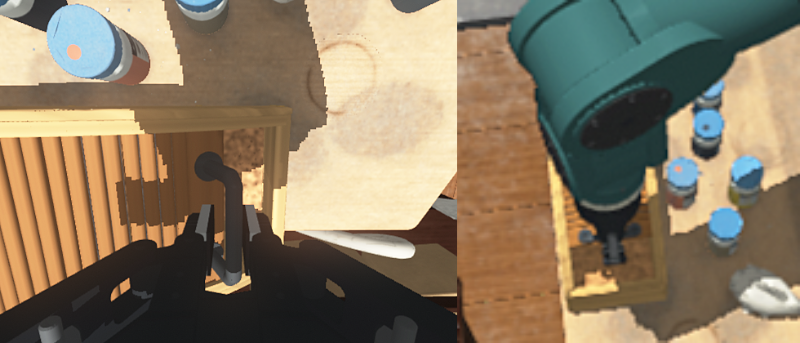

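The bar (about (230,220) in the left half) is between the fingers and the curtain is opening, with the cork floor showing. Continuing along the arc.

Emit:
step_arm(rows=[1.6, 0, -1.2, -0.6, 0, 0, 0, 1.6, 0, -1.2, -0.6, 0, 0, 0, 1.6, 0, -1.3, -0.5, 0, 0, 0, 1.6, 0, -1.3, -0.5, 0, 0, 0, 1.6, 0, -1.3, -0.4, 0, 0, 0, 1.6, 0, -1.4, -0.3, 0, 0, 0, 1.6, 0, -1.4, -0.2, 0, 0, 0, 1.6, 0, -1.4, -0.2, 0, 0, 0])

```text
t: 8.5
ee_pos: [0.5274, 0.1648, 0.1536]
ee_rot: [[-1.0, 0.002, -0.002], [0.002, 1.0, 0.008], [0.002, 0.008, -1.0]]
wrist_force: [1.8, 1.8, -0.8]
grip_width: 0.0162
gripper_force: 0.9
```

Emit:
step_arm(rows=[1.6, 0, -1.4, -0.1, 0, 0, 0, 1.6, 0, -1.4, 0, 0, 0, 0, 1.6, 0, -1.4, 0, 0, 0, 0, 1.6, 0, -1.3, 0.1, 0, 0, 0, 1.6, 0, -0.7, 0.1, 0, 0, 0, 1.6, 0, 0, 0, 0, 0, 0])

```text
t: 9.1
ee_pos: [0.527, 0.1031, 0.1516]
ee_rot: [[-1.0, 0.003, -0.003], [0.003, 1.0, 0.008], [0.003, 0.008, -1.0]]
wrist_force: [0.6, -0.3, -1.1]
grip_width: 0.0161
gripper_force: 0.0
```

Emit:
step_arm(rows=[1.6, 0, -0.5, 0, 0, 0, 0, 1.6, 0, -0.3, 0, 0, 0, 0, 1.6, 0, 0, 0, 0, 0, 0])

```text
t: 9.4
ee_pos: [0.527, 0.0964, 0.1516]
ee_rot: [[-1.0, 0.002, -0.003], [0.002, 1.0, 0.009], [0.003, 0.009, -1.0]]
wrist_force: [0.9, 3.0, -1.0]
grip_width: 0.0163
gripper_force: 1.5
```

Emit:
step_arm(rows=[1.6, 0, -0.3, 0, 0, 0, 0, 1.6, 0, 0, 0, 0, 0, 0])

```text
t: 9.6
ee_pos: [0.527, 0.0958, 0.1517]
ee_rot: [[-1.0, 0.0, -0.003], [0.0, 1.0, 0.014], [0.003, 0.014, -1.0]]
wrist_force: [0.8, 23.2, -2.1]
grip_width: 0.0163
gripper_force: 11.3
```

Emit:
step_arm(rows=[2, 0, 0.3, 0, 0, 0, 0, 3, 0, 0, -4, 0, 0, 0, 6, 0, 0, -4, 0, 0, 0, 8.5, 0.8, -2.5, -4, 0, 0, 0, 8.5, 0.9, -4.4, 0, 0, 0, 0, 8.5, 0.9, -4.4, 0, 0, 0, 0, 8.5, 0.9, -4.4, 0, 0, 0, 0, 8.5, 0.9, -4.4, 0, 0, 0, 0])

```text
t: 10.4
ee_pos: [0.4825, -0.1074, 0.2705]
ee_rot: [[-1.0, 0.001, -0.003], [0.001, 1.0, 0.007], [0.003, 0.007, -1.0]]
wrist_force: [0.8, 0.2, 0.3]
grip_width: 0.0847
gripper_force: 0.0
```

Emit:
step_arm(rows=[8.5, 0.9, -4.4, 0, 0, 0, 0, 8.5, 0.9, -4.4, 0, 0, 0, 0, 8.5, 0.9, -4.4, 0, 0, 0, 0, 8.5, 0.9, -4.4, 0, 0, 0, 0, 8.5, 0.9, -4.4, 0, 0, 0, 0, 8.5, 0, 0, 0, 0, 0, 0])

```text
t: 11.0
ee_pos: [0.4365, -0.3301, 0.2679]
ee_rot: [[-1.0, 0.006, -0.004], [0.006, 1.0, 0.007], [0.004, 0.007, -1.0]]
wrist_force: [-0.5, 0.8, -0.1]
grip_width: 0.085
gripper_force: 0.0
```

Run:
```python
from h import *
s=get_state();print(s['ee_pos'],s['ee_rot'])
c=shot('wrist','w4')
for n in('scene','top','wrist'):
    if n!='wrist':shot(n)
    print(n,[(np.round(d['xyz'],4),round(d['confidence'],2)) for d in find_in(n,'yellow_bird')])
print(proj(c,[[.415,-.322,.123]]))
```

```text
[ 0.4365 -0.3301  0.2679] [[-1.      0.0061 -0.0039]
 [ 0.006   1.      0.0072]
 [ 0.004   0.0072 -1.    ]]
scene [(array([ 0.4213, -0.3157,  0.1334]), 0.72), (array([ 0.3384, -0.1272,  0.0342]), 0.64), (array([ 0.5082, -0.4339,  0.0309]), 0.43)]
top [(array([ 0.3408, -0.1458,  0.032 ]), 0.76), (array([ 0.411 , -0.3226,  0.1361]), 0.53)]
wrist [(array([ 0.4089, -0.3268,  0.1326]), 0.96), (array([ 0.4983, -0.4461,  0.0364]), 0.58)]
[[285.5968 178.767 ]]
```

View pics/w4.png

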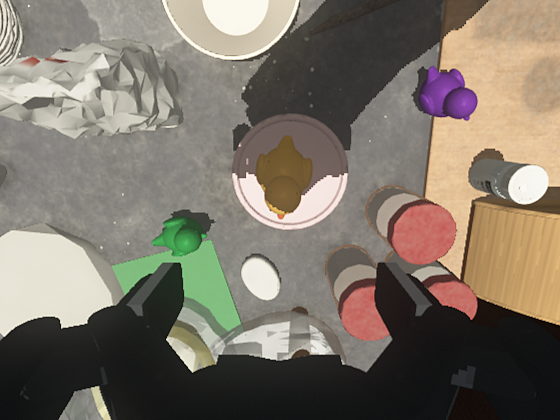

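The yellow bird is at pixel (285,175) with wings at (257,172) and (312,172), tail at (288,137) and beak at (279,217). It's yawed about 6° and stands on the lid centred at (290,171).

Run:
```python
from h import *
c=shot('wrist');m=cut_out('wrist','yellow_bird')[0]['mask'];v,u=np.nonzero(m);print(u.min(),u.max(),v.min(),v.max(),m.sum())
for r in range(v.min(),v.max(),6): print(r,u[v==r].min(),u[v==r].max(),end=' | ')
w=onz(c,[[257,172],[312,172],[284.5,172]],.123);print('\n',w)
t=onz(c,[[288,137]],.133)[0];b=onz(c,[[279,217]],.142)[0]
print(t,b,b-t,np.linalg.norm((b-t)[:2]),'origin',t+(b-t)*36/65,'yaw',np.degrees(np.arctan2(*(b-t)[[1,0]])))
```

```text
413 472 66 119 2297
66 426 428 | 72 422 455 | 78 420 458 | 84 416 459 | 90 415 467 | 96 413 471 | 102 415 471 | 108 418 469 | 114 427 464 | 
 [[ 0.4107 -0.3422  0.123 ]
 [ 0.4107 -0.2929  0.123 ]
 [ 0.4107 -0.3176  0.123 ]]
[ 0.3798 -0.3151  0.133 ] [ 0.4472 -0.3226  0.142 ] [ 0.0674 -0.0076  0.009 ] 0.06782046175224336 origin [ 0.4171 -0.3193  0.138 ] yaw -6.408831264969792
```

Emit:
step_arm(rows=[8.5, 2.25, 1.2, 2, 0, 0, 0, 8.5, 0, 0, 3, 0, 0, 6, 8.5, 0, 0, 3, 0, 0, 0, 8.5, 0, 0, 0, 0, 0, 0])

```text
t: 11.8
ee_pos: [0.4138, -0.3112, 0.1863]
ee_rot: [[-0.994, 0.106, -0.006], [0.106, 0.994, 0.012], [0.007, 0.011, -1.0]]
wrist_force: [-0.5, 0.1, 0.6]
grip_width: 0.0848
gripper_force: 0.0
```

Emit:
step_arm(rows=[8.5, 0, -0.7, 2, 0.6, -0.4, 0, 8.5, 0, 0, 2, 0, 0, 0, 8.5, 0, 0, 0, 0, 0, 0])

```text
t: 12.1
ee_pos: [0.4139, -0.3192, 0.1483]
ee_rot: [[-0.994, 0.106, 0.002], [0.106, 0.994, -0.002], [-0.002, -0.001, -1.0]]
wrist_force: [-0.4, 0.4, -0.5]
grip_width: 0.0847
gripper_force: 0.0
```

Emit:
step_arm(rows=[8.5, 0, 0.1, 2.5, 0, 0, 0, 8.5, 0, 0, 2, 0, 0, 0, 8.5, 0, 0, 0, 0, 0, 0])

```text
t: 12.4
ee_pos: [0.4143, -0.3185, 0.1036]
ee_rot: [[-0.994, 0.106, 0.002], [0.106, 0.994, -0.002], [-0.002, -0.001, -1.0]]
wrist_force: [-0.0, 0.4, 0.2]
grip_width: 0.0849
gripper_force: 0.0
```

Emit:
step_arm(rows=[6, 0, 0, 0, 0, 0, 0, 5.5, 0, 0, 0, 0, 0, 0, 5, 0, 0, 0, 0, 0, 0, 4.5, 0, 0, 0, 0, 0, 0, 4.5, 0, 0, 0, 0, 0, 0])

```text
t: 12.9
ee_pos: [0.415, -0.3198, 0.1056]
ee_rot: [[-0.994, 0.107, 0.005], [0.107, 0.994, -0.005], [-0.005, -0.005, -1.0]]
wrist_force: [-3.2, 1.8, 16.8]
grip_width: 0.0478
gripper_force: 59.0
```

Emit:
step_arm(rows=[4.5, 0, 0, -0.5, 0, 0, 0, 4.5, 0, 0, 0, 0, 0, 0])

```text
t: 13.1
ee_pos: [0.4147, -0.3192, 0.1097]
ee_rot: [[-0.994, 0.107, 0.004], [0.107, 0.994, -0.004], [-0.004, -0.003, -1.0]]
wrist_force: [-0.7, 0.6, -1.9]
grip_width: 0.0477
gripper_force: 61.7
```

Emit:
step_arm(rows=[4.5, 0, 0, -2, 0, 0, 0, 4.5, 0, 0, -4, 0, 0, 0, 4.5, 0, 0, -4, 0, 0, 0, 4.5, 0, 0, -4, 0, 0, 0, 4.5, 0, 0, -2, 0, 0, -6, 4.5, 0, 0, 0, 0, 0, 0])

```text
t: 13.7
ee_pos: [0.4147, -0.3192, 0.2713]
ee_rot: [[-1.0, -0.001, 0.006], [-0.001, 1.0, -0.006], [-0.006, -0.006, -1.0]]
wrist_force: [0.5, -0.1, -1.0]
grip_width: 0.0478
gripper_force: 62.1
```

Run:
```python
from h import *
s=get_state();print(s['ee_pos'],s['ee_rot'],s['wrist_force'])
a=shot('wrist')['frame'];b=shot('scene')['frame']
b=cv2.resize(b[60:200,220:360],(420,420))
cv2.imwrite('pics/w5.png',cv2.resize(np.hstack([a,b])[:,:,::-1],(800,343)))
```

```text
[ 0.4147 -0.3192  0.2713] [[-1.     -0.0007  0.0059]
 [-0.0007  1.     -0.006 ]
 [-0.0059 -0.006  -1.    ]] [ 0.5112 -0.0903 -1.0405]
```

View pics/w5.png

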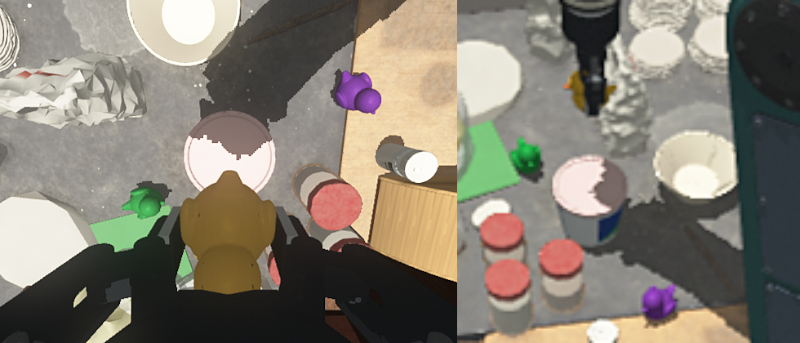

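The bird is held upright between the fingers ((230,230) in the left half), and the lid below is empty. Carrying it to the box.

Emit:
step_arm(rows=[4.5, -0.4, 2, -1, 0, 0, 0, 4.5, -0.8, 4, 0, 0, 0, 0, 4.5, -0.9, 4.3, 0, 0, 0, 0, 4.5, -0.9, 4.3, 0, 0, 0, 0, 4.5, -0.9, 4.3, 0, 0, 0, 0, 4.5, -0.9, 4.3, 0, 0, 0, 0, 4.5, -0.9, 4.3, 0, 0, 0, 0, 4.5, -0.9, 4.3, 0, 0, 0, 0])

```text
t: 14.6
ee_pos: [0.48, 0.0013, 0.2766]
ee_rot: [[-1.0, 0.004, 0.001], [0.004, 1.0, -0.003], [-0.001, -0.003, -1.0]]
wrist_force: [1.6, -0.0, -1.9]
grip_width: 0.0475
gripper_force: 62.1
```

Emit:
step_arm(rows=[4.5, -0.9, 4.3, 0, 0, 0, 0, 4.5, -0.9, 4.3, 0, 0, 0, 0, 4.5, -0.9, 4.3, 0, 0, 0, 0, 4.5, -0.9, 4.3, 0, 0, 0, 0, 4.5, -0.9, 4.3, 0, 0, 0, 0, 4.5, -0.3, 2, 0, 0, 0, 0, 4.5, 0, 0, 0, 0, 0, 0])

```text
t: 15.3
ee_pos: [0.5286, 0.2366, 0.2751]
ee_rot: [[-1.0, 0.001, -0.0], [0.001, 1.0, -0.003], [0.0, -0.003, -1.0]]
wrist_force: [-0.4, -1.4, -0.7]
grip_width: 0.0473
gripper_force: 62.1
```

Run:
```python
from h import *
from fit import *
s=get_state();print(s['ee_pos'],s['ee_rot'],s['wrist_force'],s['grip_width'])
p=np.load('box.npy')
o=[]
for n,(x0,x1,y0,y1) in dict(top=(155,305,145,215),scene=(215,305,195,325),wrist=(0,560,0,420)).items():
    c=shot(n);f=c['frame'].copy()
    k=1 if n=='wrist' else 3
    f=cv2.resize(f,None,fx=k,fy=k,interpolation=cv2.INTER_CUBIC)
    for y in(-.064,.064,-.052,.052):
        q=np.array([[x,y,np.sqrt(.249**2-x*x)-.105] for x in np.linspace(-.174,.1,20)])
        cv2.polylines(f,[(proj(c,W(p,q))*k).astype(int)],False,(255,0,0) if abs(y)>.06 else (0,0,255),1)
    o.append(f[y0*k:y1*k,x0*k:x1*k])
t,s_,w=o
out=np.zeros((600,800,3),np.uint8);out[:t.shape[0],:t.shape[1]]=t;out[:s_.shape[0],480:480+s_.shape[1]]=s_
w=cv2.resize(w,(460,345));out[225:570,:460]=w
cv2.imwrite('pics/w6.png',out[:,:,::-1])
```

```text
[0.5286 0.2366 0.2751] [[-1.      0.0008 -0.0002]
 [ 0.0008  1.     -0.0035]
 [ 0.0002 -0.0035 -1.    ]] [-0.3601 -1.4223 -0.6767] 0.047340352133674164
```

View pics/w6.png

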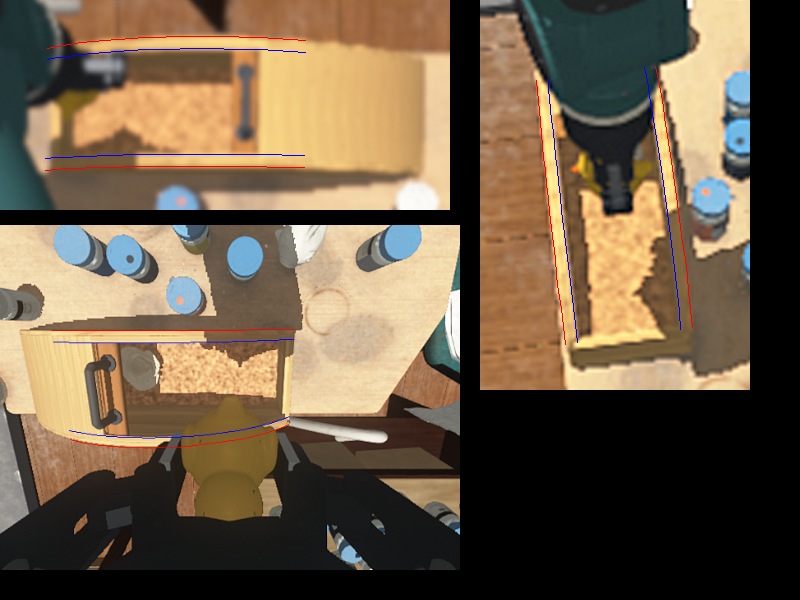

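The overlay fits within about 2 mm, with the real box some 2 mm nearer the base. The rose is behind the bay at (140,368). Descending.

Emit:
step_arm(rows=[4.5, 0.15, -0.5, 3, 0, 0, 0, 4.5, 0, 0, 4, 0, 0, 0, 4.5, 0, 0, 3, 0, 0, 0, 4.5, 0, 0, 0, 0, 0, 0])

```text
t: 15.85
ee_pos: [0.5257, 0.2273, 0.1741]
ee_rot: [[-1.0, 0.004, -0.003], [0.004, 1.0, -0.005], [0.003, -0.005, -1.0]]
wrist_force: [-0.7, -1.4, -0.2]
grip_width: 0.0476
gripper_force: 62.3
```

Emit:
step_arm(rows=[4.5, -0.1, 0.35, 3, 0, 0.3, 0, 4.5, 0, 0, 3, 0, 0, 0, 4.5, 0, 0, 3, 0, 0, 0, 4.5, 0, 0, 2.5, 0, 0, 0, 4.5, 0, 0, 1.5, 0, 0, 0, 4.5, 0, 0, 0, 0, 0, 0])

```text
t: 16.45
ee_pos: [0.5285, 0.2313, 0.0472]
ee_rot: [[-1.0, 0.003, -0.004], [0.003, 1.0, -0.003], [0.004, -0.003, -1.0]]
wrist_force: [-0.5, -0.6, -0.1]
grip_width: 0.0478
gripper_force: 62.3
```

Emit:
step_arm(rows=[4.5, 0.15, 0, 1, 0, -0.3, 0, 4.5, 0, 0, 1, 0, 0, 0, 4.5, 0, 0, 0.4, 0, 0, 0, 4.5, 0, 0, 0, 0, 0, 0])

```text
t: 16.85
ee_pos: [0.5274, 0.2319, 0.0236]
ee_rot: [[-1.0, 0.002, 0.003], [0.002, 1.0, -0.003], [-0.003, -0.003, -1.0]]
wrist_force: [-0.1, 0.3, -0.8]
grip_width: 0.0476
gripper_force: 62.3
```

Emit:
step_arm(rows=[4.5, 0, 0, 0.1, 0, 0, 0, 4.5, 0, 0, 0.1, 0, 0, 0, 4.5, 0, 0, 0, 0, 0, 0])

```text
t: 17.15
ee_pos: [0.5273, 0.2321, 0.0216]
ee_rot: [[-1.0, 0.002, 0.003], [0.002, 1.0, -0.003], [-0.003, -0.003, -1.0]]
wrist_force: [1.0, 0.9, -1.4]
grip_width: 0.0478
gripper_force: 62.3
```

Emit:
step_arm(rows=[4.5, 0, 0, 0.1, 0, 0, 0, 4.5, 0, 0, 0, 0, 0, 0])

```text
t: 17.35
ee_pos: [0.5272, 0.232, 0.0204]
ee_rot: [[-1.0, 0.002, 0.003], [0.002, 1.0, -0.003], [-0.003, -0.003, -1.0]]
wrist_force: [-0.2, -0.3, -1.1]
grip_width: 0.0475
gripper_force: 62.3
```

Emit:
step_arm(rows=[4.5, 0, 0, 0.1, 0, 0, 0, 4.5, 0, 0, 0, 0, 0, 0])

```text
t: 17.55
ee_pos: [0.5273, 0.232, 0.02]
ee_rot: [[-1.0, 0.002, 0.003], [0.002, 1.0, -0.003], [-0.004, -0.003, -1.0]]
wrist_force: [-2.6, -0.1, 7.5]
grip_width: 0.0474
gripper_force: 63.1
```

Emit:
step_arm(rows=[5, 0, 0, 0, 0, 0, 0, 5.5, 0, 0, 0, 0, 0, 0, 6.5, 0, 0, 0, 0, 0, 0, 7.5, 0, 0, 0, 0, 0, 0, 7.5, 0, 0, 0, 0, 0, 0])

```text
t: 18.05
ee_pos: [0.5272, 0.232, 0.0194]
ee_rot: [[-1.0, 0.002, 0.003], [0.002, 1.0, -0.003], [-0.003, -0.003, -1.0]]
wrist_force: [0.4, -0.9, -0.1]
grip_width: 0.0749
gripper_force: 0.0
```

Emit:
step_arm(rows=[7.5, 0, 0, -2, 0, 0, 0, 7.5, 0, 0, -3, 0, 0, 0, 7.5, 0, 0, -4, 0, 0, 0, 7.5, 0, 0, -4, 0, 0, 0, 7.5, 0, 0, -4, 0, 0, 0, 6, 0, 0, -4, 0, 0, 0, 5, 0, 0, -2, 0, 0, 0, 2.5, 0, 0, 0, 0, 0, 0])

```text
t: 18.85
ee_pos: [0.5276, 0.233, 0.2522]
ee_rot: [[-1.0, 0.002, 0.007], [0.002, 1.0, -0.002], [-0.007, -0.002, -1.0]]
wrist_force: [0.9, 0.4, 0.0]
grip_width: 0.0366
gripper_force: 0.0
```

Run:
```python
from h import *
from fit import *
s=get_state();print(s['ee_pos'],s['ee_rot'],s['wrist_force'],s['grip_width'])
p=np.array([.527,.143,-1.569])
c=shot('wrist');f=c['frame'];print([(np.round(d['xyz'],3),d['confidence']) for d in find_in('wrist','yellow_bird')])
b=W(p,barp(.86));print(b,proj(c,b))
cv2.imwrite('pics/w7.png',f[:,:,::-1])
```

```text
[0.5276 0.233  0.2522] [[-1.      0.002   0.0074]
 [ 0.002   1.     -0.0017]
 [-0.0074 -0.0017 -1.    ]] [0.8812 0.3952 0.0258] 0.036643893185969216
[(array([0.527, 0.23 , 0.048]), 0.76)]
[[0.5271 0.099  0.1675]] [[ 95.4625 218.6584]]
```

View pics/w7.png

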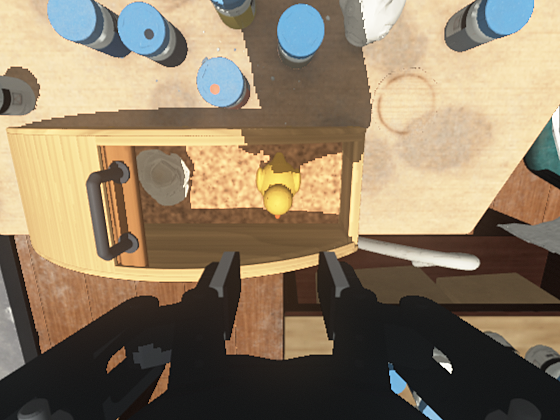

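The bird stands upright at (278,188) with the rose undisturbed at (165,175). The bar is at (95,214), fully open as predicted. Now I'll straddle the bar.

Emit:
step_arm(rows=[2.5, 0, -4.5, 0, 0, 0.4, 0, 2.5, 0, -4.5, 0, 0, 0, 0, 2.5, 0, -4.4, 1, 0, 0, 0, 2.5, 0, 0, 3, 0, 0, 0, 2.5, 0, 0, 0, 0, 0, 0])

```text
t: 19.45
ee_pos: [0.524, 0.0975, 0.2061]
ee_rot: [[-1.0, 0.004, -0.011], [0.004, 1.0, -0.003], [0.01, -0.003, -1.0]]
wrist_force: [0.4, -0.1, -0.3]
grip_width: 0.025
gripper_force: 0.0
```

Emit:
step_arm(rows=[2.5, -0.2, 0.1, 3, 0, -0.5, 0, 2.5, 0, 0, 2.2, 0, 0, 0, 1.6, 0, 0, 0, 0, 0, 0, 1.6, 0, 0, 0, 0, 0, 0])

```text
t: 19.85
ee_pos: [0.528, 0.1, 0.1585]
ee_rot: [[-1.0, 0.001, 0.004], [0.001, 1.0, -0.003], [-0.004, -0.003, -1.0]]
wrist_force: [0.3, -0.6, -0.7]
grip_width: 0.016
gripper_force: 0.0
```

Emit:
step_arm(rows=[1.6, 0, 0.5, 0.4, 0, 0, 0, 1.6, 0, 1.6, -0.2, 0, 0, 0, 1.6, 0, 1.4, -0.1, 0, 0, 0, 1.6, 0, 1.4, 0, 0, 0, 0, 1.6, 0, 1.4, 0, 0, 0, 0, 1.6, 0, 1.4, 0.1, 0, 0, 0, 1.6, 0, 1.4, 0.2, 0, 0, 0, 1.6, 0, 0, 0, 0, 0, 0])

```text
t: 20.65
ee_pos: [0.5278, 0.1923, 0.153]
ee_rot: [[-1.0, 0.0, 0.004], [0.0, 1.0, -0.002], [-0.004, -0.002, -1.0]]
wrist_force: [0.3, 0.7, -0.1]
grip_width: 0.0162
gripper_force: 0.0
```

Emit:
step_arm(rows=[1.6, 0, 1.4, 0.2, 0, 0, 0, 1.6, 0, 1.4, 0.3, 0, 0, 0, 1.6, 0, 1.3, 0.4, 0, 0, 0, 1.6, 0, 1.3, 0.4, 0, 0, 0, 1.6, 0, 1.3, 0.5, 0, 0, 0, 1.6, 0, 1.3, 0.6, 0, 0, 0, 1.6, 0, 1.2, 0.6, 0, 0, 0, 1.6, 0, 0, 0, 0, 0, 0])

```text
t: 21.45
ee_pos: [0.5284, 0.2839, 0.1223]
ee_rot: [[-1.0, 0.001, 0.004], [0.001, 1.0, -0.003], [-0.004, -0.003, -1.0]]
wrist_force: [0.6, -0.7, -0.4]
grip_width: 0.0155
gripper_force: 0.0
```

Emit:
step_arm(rows=[1.6, 0, 1.2, 0.7, 0, 0, 0, 1.6, 0, 1.1, 0.8, 0, 0, 0, 1.6, 0, 1.1, 0.8, 0, 0, 0, 1.6, 0, 0.4, 0.3, 0, 0, 0, 1.6, 0, 0, 0, 0, 0, 0])

```text
t: 21.95
ee_pos: [0.5285, 0.3209, 0.0964]
ee_rot: [[-1.0, 0.001, 0.004], [0.001, 1.0, -0.003], [-0.004, -0.003, -1.0]]
wrist_force: [-0.3, -0.6, -0.6]
grip_width: 0.0159
gripper_force: 0.0
```

Emit:
step_arm(rows=[1.6, 0, 0.4, 0.2, 0, 0, 0, 1.6, 0, 0, 0, 0, 0, 0])

```text
t: 22.15
ee_pos: [0.5287, 0.3241, 0.0949]
ee_rot: [[-1.0, 0.002, 0.004], [0.002, 1.0, -0.003], [-0.004, -0.003, -1.0]]
wrist_force: [-0.8, -1.1, -1.5]
grip_width: 0.0158
gripper_force: 0.7
```

Emit:
step_arm(rows=[1.6, 0, 0.2, 0, 0, 0, 0, 1.6, 0, 0, 0, 0, 0, 0])

```text
t: 22.35
ee_pos: [0.5287, 0.3255, 0.0949]
ee_rot: [[-1.0, 0.003, 0.004], [0.003, 1.0, -0.004], [-0.004, -0.004, -1.0]]
wrist_force: [-1.4, -4.8, -4.4]
grip_width: 0.0158
gripper_force: 2.8
```

Emit:
step_arm(rows=[1.6, 0, 0.2, 0, 0, 0, 0, 1.6, 0, 0, 0, 0, 0, 0])

```text
t: 22.55
ee_pos: [0.5287, 0.3259, 0.0948]
ee_rot: [[-1.0, 0.004, 0.004], [0.004, 1.0, -0.008], [-0.004, -0.008, -1.0]]
wrist_force: [1.0, -16.5, -2.1]
grip_width: 0.0158
gripper_force: 8.6
```

At the hard stop. Backing off, lifting clear and checking.

Emit:
step_arm(rows=[1.8, 0, -0.5, 0, 0, 0, 0, 2.2, 0, 0, -1, 0, 0, 0, 2.5, 0, 0, -3, 0, 0, 0, 2.5, 0, 0, -4, 0, 0, 0, 2.5, 0, -2, -4, 0, 0, 0, 2.5, 0, -4, -3, 0, 0, 0, 2.5, 0, -4, 0, 0, 0, 0, 2.5, 0, 0, 0, 0, 0, 0])

```text
t: 23.35
ee_pos: [0.5285, 0.2208, 0.2479]
ee_rot: [[-1.0, 0.005, 0.008], [0.005, 1.0, -0.002], [-0.008, -0.002, -1.0]]
wrist_force: [0.5, 0.1, -0.8]
grip_width: 0.025
gripper_force: 0.0
```

Run:
```python
from h import *
from fit import *
s=get_state();print(s['ee_pos'],s['wrist_force'])
p=np.array([.527,.143,-1.569])
c=shot('wrist','w8');print(proj(c,W(p,[barp(0),barp(.03)])))
for n in('top','scene'):
    c=shot(n)
    for k in('yellow_bird','paint_jar_9','fish_b','blank_a'): print(n,k,[np.round(d['xyz'],3) for d in find_in(n,k)])
```

```text
[0.5285 0.2208 0.2479] [ 0.4564  0.0784 -0.7505]
[[389.0967 198.7517]
 [383.7854 200.1343]]
top yellow_bird [array([ 0.506, -0.448,  0.036]), array([ 0.338, -0.143,  0.034]), array([0.521, 0.168, 0.134])]
top paint_jar_9 []
top fish_b [array([ 0.568, -0.353,  0.009])]
top blank_a [array([ 0.573, -0.352,  0.012])]
scene yellow_bird [array([0.535, 0.245, 0.118]), array([ 0.329, -0.12 ,  0.028])]
scene paint_jar_9 [array([0.529, 0.242, 0.113]), array([0.537, 0.245, 0.116])]
scene fish_b [array([0.348, 0.34 , 0.048])]
scene blank_a []
```

View pics/w8.png

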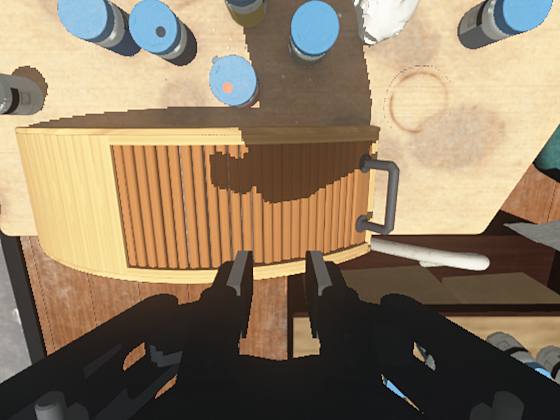

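The curtain is shut: the bar's middle is at (391,198) against a predicted (389,199), and the rail is on the front board. The other pieces look untouched. Handing in.

```bash
python3 -c "
from workcell import *
print(sign_off())"
```

```text
the job is handed in; nothing more can be done
None
```

The yellow bird stands upright in front of the rose in the box, the curtain is rolled fully shut against its stop, and the job was handed in at about 23.5 s; the rose and the other loose pieces weren't touched.

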